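Top up the spacer feeder from the divided parts tray

ROBOT

A 7-joint arm with a two-finger parallel gripper is mounted at the origin on the work surface. World frame = base frame: x ahead of the robot, y to its left, z up, the work surface at z = 0. Lengths are in m, angles in rad, forces in N, time in s.
With the tool pointing down it reaches from about 0.35 to 0.9 m from the base axis. Payload 8.1 kg.
Tool frame: the origin (TCP) lies on the centre line of the jaws, within the pads' length; the fingertips stand 17 mm ahead of it and the grasp point (between the pads) lies 2 mm behind it; z points along the fingers, y is the line along which they close (so a half turn about z gives the same grasp; the last joint's range is limited). The gripper opens to 85 mm and grips with 20 to 120 N. Pads are 22 mm wide; open, the fingers measure 114 mm over their backs; the gripper's body (76 mm by 85 mm) begins 54 mm behind the grasp point. The pads swing forward as they close: fully open they stand 13 mm farther back than shut.
Start: joints at [-1.321, 0.434, 0.025, 1.573, -0.012, 1.134, -0.075], TCP at [0.216, 0.587, 0.248] pointing down, gripper open.
Joint ranges: [-2.62, 2.62], [-0.44, 2.09], [-1.27, 1.32], [0.08, 2.57], [-1.32, 4.46], [0.12, 2], [-2.74, 2.74]. Speed limits (rad/s): [2.22, 2.22, 3.01, 3.01, 3.14, 3.14, 3.14].

INTERFACE

Orientations are given as a unit quaternion [x, y, z, w].
In Python, from plant import ctrl gives the robot as it stands.
- The arm moves only by the tool arm_command, never from a script. Its arguments are lists of equal length, an entry for each row: "fingers": the opening, from -1 (shut) to 1 (fully open); "travel": the shift along the tool's x, y, z in m, a list of three; "delta_rot": the turn, a rotation vector about the tool's x, y, z in rad, a list of three. In form: {"fingers": [fingers, ...], "travel": [[x, y, z], ...], "delta_rot": [[wx, wy, wz], ...]}. A call has 1 to 5 rows; each row is the pose to reach, as a shift and turn from the pose commanded when the call began, along the tool's axes at that moment; what a row does not reach only later rows make up. A row lasts 1/10 s, in which the tool goes at most 50 mm and 8.59 degrees, less where a joint would pass 70% of its speed; a pose out of reach is approached as far as the arm can. A call with a gripper value outside its range is refused whole. The fingers move at their own pace and stop on an object; "squeeze" is the grip in N (left out, the last holds). Time passes only in rows, so rows that repeat a pose let the fingers close. It gives the time, the measured TCP pose, the force, the opening and the grip force at its end, in the units of the state.
- ctrl.read_state(): the state, without advancing time (a new reading comes with each control period).
- ctrl.grab_frame(name): name is "side" or "top"; returns (picture, depth): 384x512x3 uint8, red, green, blue; 384x512 float32, m along the optical axis (not along the pixel's ray), 0 where there is no reading.
- ctrl.camera_params(name): a dict with "K" (3x3 intrinsics, pixels), "R" (3x3) and "t" (3): a world point X has camera coordinates R X + t. Camera axes: x right, y down, z forward; pixel columns grow to the right and rows downward; lengths in m; the calibration is good to about 2 mm. A picture is of the moment at which its call begins. camera_params takes no time and is no camera call.
- ctrl.sign_off(): hands the job in; it is judged then, once.
The state is a dict: "t": time; "q": joint angles; "qd": joint speeds; "tau": joint torques, N m; "tool_pos": TCP position; "ee_rot": TCP orientation; "ft_force": force on the tool from outside, world axes, zero at the start; "moment": the same for the moment, N m; "width": finger opening in m; "grasp_force": force on a finger pad.
Only numpy, scipy, OpenCV 4.12 (cv2) and the standard library are available. Lean on these libraries where they do the work, as an engineer would, in place of code of your own. Each camera call takes 0.05 s, during which the arm holds its last target. There are 200 camera calls.

TASK

Top up the feeder with brass spacers: slide its amber guard right open, pick up the divided parts tray by its yellow bar and tip it over the hopper towards the brass corner, so that all four brass spacers run out over that lip into the hopper while the fuses, motors and caps stay in their own compartments. Then set the tray back down level on its blue mat and slide the guard fully shut; do not disturb the bottle, the solder reel or the side cutters.

Things in the scene. Friction and masses are not known exactly. Their poses are not given: they have to be found in the camera images.
- tray_handle (a point): Middle of the yellow carrying bar over the centre of the loose parts tray, 75 mm above the tray's underside. The bar is 72 mm long along the tray's x axis, 14 mm thick along its y axis, 22 mm high (64 to 86 mm above the underside), on two 10 mm posts 29 mm either side of its middle; the space under the bar is open down to the dividers. Axes: the tray's, along its sides, z up.
- tray_base (a point): Centre of the tray's underside; axes as tray_handle. Grey plastic tray, 154 x 154 mm, corners cut off (85 mm from centre to its farthest edge), standing level on the blue mat; 175 to 350 g plus 150 g of parts. Upright outer walls and a cross of upright dividers (4 mm thick, along the tray's x and y), all 40 mm high, make four compartments of 72 x 72 mm with a 3 mm floor.
- brass_cell (a point): On the floor of the brass spacers' compartment, the one at the tray's +x +y; white fuses lie at -x +y, red motors at -x -y, blue caps at +x -y. The plastic is slippery: parts start to slide at a slope of about 8 to 12 degrees. The far half of each compartment is a scoop that rises at 22 degrees towards the tray's outer corner, ending in a pouring lip; all else is upright.
- brass_lip (a point): Middle of the brass compartment's pouring lip: (54, 54, -63) mm from tray_handle in the tray's axes, i.e. 77 mm out from the tray's centre on the diagonal between its +x and +y, and 12 mm above its underside. The lip is 56 mm wide, square to that diagonal, open above. Tilted 45 to 55 degrees to this corner the tray lets the spacers run out (they can bridge: rock it), the other compartments hold.
- guard (a joint): Sliding clear amber guard over the feeder's hopper, in metres: 0 = shut (its handle over the hopper's middle), 0.135 = fully open at its stop. It slides level along the feeder's length, opening towards the front panel (the feeder's -x), needs about 1 to 2 N and stays where it is left. It may start up to 25 mm ajar.
- guard_handle (a point): Middle of the guard's upright black handle bar: 60 mm long across the slide (feeder's y), 12 mm thick along the slide (feeder's x); its top is 11 mm above this point, the guard panel's top face 25 mm below it. It moves with the guard; its axes are the feeder's.
- hopper (a point): Middle of the mouth of the feeder's hopper, 110 mm above the table. The hopper is 135 mm (x) by 130 mm (y) inside, with a sloping steel floor 35 to 55 mm below the mouth. Two guard rails along x, 73 mm either side of this point, and cross strips at both ends of the machine stand 10 mm above the mouth. Axes: the feeder's, x from the front panel to the hopper, z up.
- feeder_front (a point): Foot of the middle of the feeder's front panel, at table height; axes as hopper. The feeder is a grey bench machine, fixed, 300 mm long (x), 160 mm wide (y), 110 mm high without the rails. The front 150 mm are the drive housing, over which the guard slides open; the rear 150 mm hold the hopper. An outlet track juts 30 mm from the panel, 62 mm above the table.
- mat_center (a point): Centre of the top of the tray's blue mat: 200 x 200 mm, 2 mm thick, fixed to the table; its axes run along its sides.
- spacer0_mid (a point): Middle of a brass hexagon spacer, 12 mm across flats and 20 mm long (x along its length), 16 g; four of them lie in the tray's brass compartment
- spacer1_mid (a point): Middle of a brass hexagon spacer, 12 mm across flats and 20 mm long (x along its length), 16 g; four of them lie in the tray's brass compartment
- spacer2_mid (a point): Middle of a brass hexagon spacer, 12 mm across flats and 20 mm long (x along its length), 16 g; four of them lie in the tray's brass compartment
- spacer3_mid (a point): Middle of a brass hexagon spacer, 12 mm across flats and 20 mm long (x along its length), 16 g; four of them lie in the tray's brass compartment
- fuse0_mid (a point): Middle of a white ceramic fuse with steel end caps, 10 mm thick and 38 mm long, 11 g; in the tray's -x +y compartment
- fuse1_mid (a point): Middle of a white ceramic fuse with steel end caps, 10 mm thick and 38 mm long, 11 g; in the tray's -x +y compartment
- motor0_mid (a point): Middle of a small red drone motor, 22 mm across and 24 mm high, 19 g; in the tray's -x -y compartment
- motor1_mid (a point): Middle of a small red drone motor, 22 mm across and 24 mm high, 19 g; in the tray's -x -y compartment
- cap0_mid (a point): Middle of a blue dust cap, 18 mm across and 14 mm high, 12 g; in the tray's +x -y compartment
- cap1_mid (a point): Middle of a blue dust cap, 18 mm across and 14 mm high, 12 g; in the tray's +x -y compartment
- bottle_mid (a point): Bystander: loose water bottle with a pink cap, 66 mm across and 203 mm tall, standing between the two work places; this point is on its axis 100 mm up
- spool_mid (a point): Bystander: loose reel of solder with blue flanges, 62 mm across and 66 mm tall, standing; this point is its middle
- cutters_mid (a point): Bystander: loose side cutters with yellow grips lying flat, 102 mm long (x), 48 mm wide, 14 mm high; this point is in the middle
Mind the look-alikes: they are no part of the job. Of the things like the part that bears tray_handle, leave any that is green or purple; of the rest the larger one is meant.

How it is judged:
By the outcome, as a careful person would: the job done as asked, in the order asked, and still so for the second after the job is handed in, with the robot touching nothing.
It also fails if it takes over 72 s, if anything falls off the work surface, if the arm or the gripper's body presses on something with over 40 N, if the wrist force passes 120 N, or if a joint passes its speed limit or range.

## Working session

There is one attempt and no reset: what is moved stays moved. The work goes in short steps, Python scripts to look and compute and a tool call to move; the robot and the scene stay as the last step left them, time stands still between calls to the robot, and variables do not carry over. Pictures are saved under pics/ and viewed, at most 10 in all, crops included, and the job is handed in when it is done.

Besides the shell and the picture viewer there is one more tool, called after "Call:" by a JSON object that holds its "name" and its "arguments". arm_command: Moves the arm, as the interface text tells. Its arguments: {"type":"object","properties":{"fingers":{"type":"array","items":{"type":"number"}},"travel":{"type":"array","items":{"type":"array","items":{"type":"number"}}},"delta_rot":{"type":"array","items":{"type":"array","items":{"type":"number"}}},"squeeze":{"type":"number"}},"required":["fingers","travel","delta_rot"]}

```bash
mkdir -p pics; ls
cat > h.py <<'E'
import numpy as np, cv2
from plant import ctrl
from scipy.spatial.transform import Rotation as Rn
def grab(n):
    im,d=ctrl.grab_frame(n); c=ctrl.camera_params(n); return im,d,c
def pts(d,c):
    h,w=d.shape;u,v=np.meshgrid(np.arange(w),np.arange(h));K=c['K']
    P=np.stack([(u-K[0][2])/K[0][0]*d,(v-K[1][2])/K[1][1]*d,d],-1)
    return (P-np.array(c['t']))@np.array(c['R'])
def proj(X,c):
    p=np.array(c['K'])@(np.array(c['R'])@X+np.array(c['t']));return p[:2]/p[2]
def save(n,im): cv2.imwrite('pics/'+n+'.png',im[...,::-1])
E
python3 - <<'E'
from h import *
a=[]
for n in('top','side'):
    im,d,c=grab(n); np.savez(n+'.npz',im=im,d=d); a.append(im)
    print(n,c, 'campos',-np.array(c['R']).T@np.array(c['t']))
    save(n+'0',cv2.resize(im,(800,600)))
print(ctrl.read_state())
E
```

```text
pics
top {'K': array([[475.76023916,   0.        , 257.57767806],
       [  0.        , 475.76023916, 196.00482702],
       [  0.        ,   0.        ,   1.        ]]), 'R': array([[-0.02642241, -0.99920899,  0.02971941],
       [-0.98409069,  0.02077455, -0.17644808],
       [ 0.1756911 , -0.03390878, -0.98386119]]), 't': array([-0.08933165,  0.54716125,  1.13910672])} campos [ 0.33596502 -0.06200229  1.21992332]
side {'K': array([[475.50691506,   0.        , 263.62920465],
       [  0.        , 475.50691506, 188.86050368],
       [  0.        ,   0.        ,   1.        ]]), 'R': array([[ 0.68754717, -0.72605896, -0.0108292 ],
       [-0.55477555, -0.51560994, -0.6529705 ],
       [ 0.46851144,  0.4549558 , -0.75730592]]), 't': array([-0.43538218,  0.32155643,  1.24793524])} campos [-0.1069345  -0.71807082  1.15032077]
{'t': 0.1, 'q': array([-1.32059197,  0.43514974,  0.02497827,  1.57399306, -0.01159755,
        1.13397557, -0.07512473]), 'qd': array([-0.00168697, -0.00244165,  0.00109897, -0.00282114,  0.00024769,
       -0.00112531, -0.00034529]), 'tau': array([ 2.70411416e-03, -6.71757531e+01,  1.02782730e+00, -3.16900885e+01,
        1.57112628e-02,  7.18857162e-03, -1.14283904e-05]), 'tool_pos': array([0.21586305, 0.58609786, 0.24761173]), 'ee_rot': array([ 1.75536530e-01,  9.84472676e-01, -6.88067722e-04, -5.64560956e-05]), 'ft_force': array([0.22993619, 0.2198084 , 0.21801097]), 'moment': array([ 0.06151724, -0.03318812,  0.04054473]), 'grasp_force': 0.0, 'width': 0.08518233824213578}
```

View pics/top0.png

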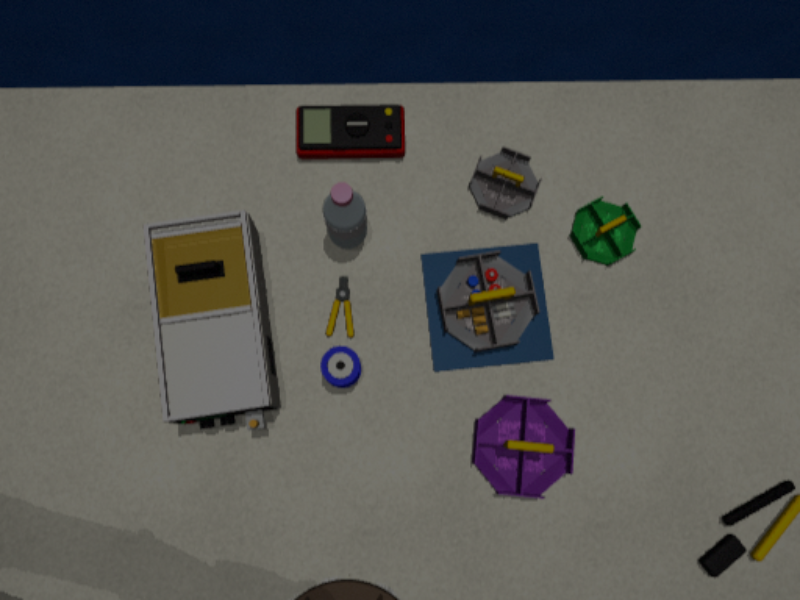

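View pics/side0.png

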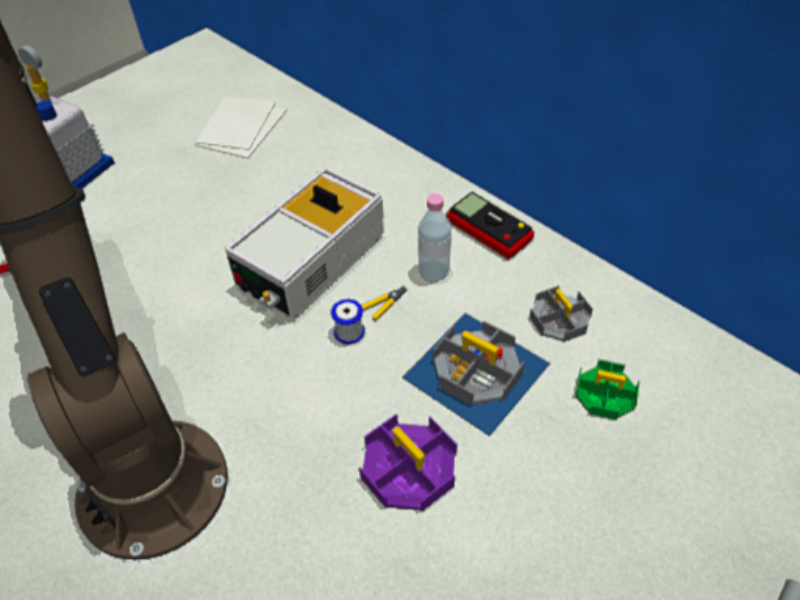

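Candidates (800x600 top view): grey tray on the mat (488,302), small grey (505,183), green (605,230), purple (523,446). The large grey one on the mat holds the parts, so that is the one. I measure it and the feeder, and confirm both in one crop.

Run:
```python
from h import *
C={n:ctrl.camera_params(n) for n in('top','side')}
def ld(n):
    z=np.load(n+'.npz'); return z['im'],z['d']
def rayz(uv,c,z):
    K=np.array(c['K']);R=np.array(c['R']);t=np.array(c['t'])
    o=-R.T@t; r=R.T@np.linalg.inv(K)@np.array([uv[0],uv[1],1.]); return o+r*(z-o[2])/r[2]
def rect(m,c,z):
    ys,xs=np.nonzero(m); P=np.array([rayz((x,y),c,z)[:2] for x,y in zip(xs,ys)],np.float32)
    r=cv2.minAreaRect(P*1000); b=cv2.boxPoints(r); e=b[1]-b[0]; f=b[2]-b[1]
    L=e if np.hypot(*e)>np.hypot(*f) else f
    return np.round(r[0],1),np.round(r[1],1),round(np.degrees(np.arctan2(L[1],L[0]))%180,1),len(xs)
for n in('top','side'):
    im,d=ld(n);c=C[n];P=pts(d,c);hsv=cv2.cvtColor(im,cv2.COLOR_RGB2HSV);H,S,V=[hsv[...,i].astype(int) for i in range(3)]
    XY=P[...,:2]; Z=P[...,2]
    reg=lambda x0,x1,y0,y1:(P[...,0]>x0)&(P[...,0]<x1)&(P[...,1]>y0)&(P[...,1]<y1)
    print(n)
    tr=reg(.38,.62,-.30,-.08)
    m=tr&(H>20)&(H<35)&(S>150)&(Z>.07)&(d>0)
    print('bar',rect(m,c,.088 if n=='top' else .077),'depthmed',np.median(P[m],0), 'zmax',np.percentile(Z[m],95))
    m=tr&(H>95)&(H<115)&(S>100)&(Z<.012); print('mat',rect(m,c,.002))
    m=tr&(Z>.03)&(Z<.06)&(S<60);print('tray',rect(m,c,.042))
    F=reg(.3,.8,.08,.5)
    m=F&(Z>.098)&(d>0)&(S<60)&(V>60);print('feedertop',rect(m,c,.12))
    m=F&(H>12)&(H<28)&(S>120)&(Z>.09)&(d>0);print('guard',rect(m,c,.112),np.median(P[m],0))
    m=F&(V<45)&(Z>.122)&(d>0);print('ghandle',rect(m,c,.15),np.median(P[m],0),np.percentile(Z[m],[5,95]))
    m=F&(H>140)&(Z>.15);print('cap',np.median(P[m],0))
    m=reg(.3,.8,.02,.3)&(H>110)&(H<130)&(S>150)&(Z>.04);print('spool',np.median(P[m],0))
    m=reg(.3,.8,.0,.3)&(H>20)&(H<35)&(S>150)&(Z<.03);print('cutters',np.median(P[m],0) if m.any() else 0)
im=ld('top')[0]
a=cv2.resize(im[140:250,260:380],(400,367),interpolation=2);b=cv2.resize(im[125:280,80:260],(400,344),interpolation=2)
o=np.zeros((367,800,3),np.uint8);o[:,:400]=a;o[:344,400:]=b;save('crop1',o)
```

```text
top
bar (array([ 553., -240.]), array([15.5, 73.7]), np.float32(98.8), 180) depthmed [ 0.55283234 -0.24105904  0.08757729] zmax 0.09089042193456585
mat (array([ 532.9, -220.6]), array([174.1, 159.3]), np.float32(0.4), 1283)
tray (array([ 520. , -248.5]), array([199.5, 136.7]), np.float32(40.2), 268)
feedertop (array([527.5, 193.1]), array([302. , 159.3]), np.float32(7.5), 5517)
guard (array([594.5, 205. ]), array([121.2, 137.2]), np.float32(97.5), 2620) [0.59128591 0.20379257 0.11575185]
ghandle (array([588.7, 200.6]), array([19. , 63.3]), np.float32(97.4), 216) [0.58953806 0.20164546 0.14953074] [0.12658982 0.15383541]
cap [0.59109841 0.20235971 0.15210566]
spool [0.45336803 0.02320514 0.06634099]
cutters [0.53586333 0.01143436 0.01199333]
side
bar (array([ 556.7, -240.7]), array([23.9, 74.6]), np.float32(98.5), 161) depthmed [ 0.55164115 -0.24493778  0.08585748] zmax 0.09244265705242126
mat (array([ 538.8, -220.9]), array([174.9, 150.2]), np.float32(4.6), 668)
tray (array([ 509.4, -258.6]), array([228.4, 134.9]), np.float32(39.1), 336)
feedertop (array([525. , 186.6]), array([313.4, 175.3]), np.float32(7.6), 2748)
guard (array([595.7, 209.9]), array([120.3, 133.3]), np.float32(97.5), 874) [0.58187263 0.1966691  0.11725225]
ghandle (array([580.1, 186.4]), array([34.3, 81.3]), np.float32(97.6), 128) [0.58865363 0.19847031 0.13984514] [0.12374735 0.15448338]
cap [nan nan nan]
spool [0.45786567 0.02419794 0.06828854]
cutters [0.53630649 0.01056984 0.01183495]
  return _methods._mean(a, axis=axis, dtype=dtype,
  ret = um.true_divide(
```

View pics/crop1.png

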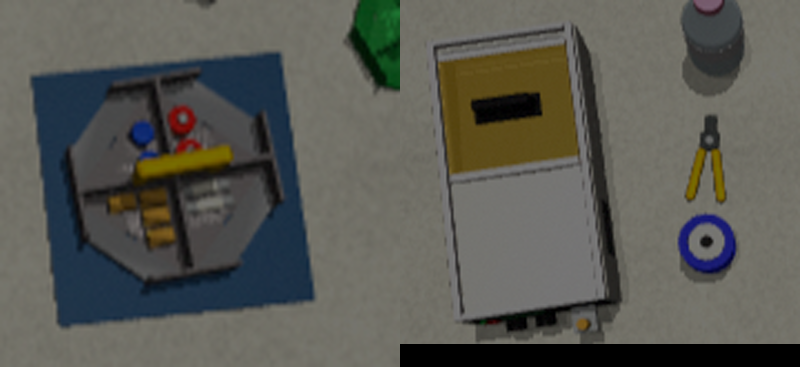

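The crop shows the large grey tray on the blue mat: brass lower left (150,215), fuses lower right, motors upper right, caps upper left. Tray +x therefore points image-left, and the guard handle is at (506,107), with the front panel at the bottom. I start moving to above the guard handle.

```bash
cat > go.py <<'E'
import sys
from h import *
# go.py x y z yaw(deg of tool y) [tilt deg, tilt dir deg]
def target(yaw,tilt=0,td=0):
    a=np.radians(yaw);y=np.array([np.cos(a),np.sin(a),0]);z=np.array([0,0,-1.]);x=np.cross(y,z)
    M=Rn.from_matrix(np.stack([x,y,z],1))
    b=np.radians(td); ax=np.cross([0,0,1.],[np.cos(b),np.sin(b),0])
    return Rn.from_rotvec(np.radians(tilt)*ax)*M
def rel(pos,R,s):
    R0=Rn.from_quat(s['ee_rot']); return R0.inv().apply(np.array(pos)-s['tool_pos']),(R0.inv()*R).as_rotvec()
if __name__=='__main__':
    a=list(map(float,sys.argv[1:])); s=ctrl.read_state()
    t,r=rel(a[:3],target(*a[3:]),s)
    print('t',round(s['t'],2),'pos',s['tool_pos'].round(4),'q',s['q'].round(2),'F',s['ft_force'].round(1),'w',round(s['width'],4),'gf',s['grasp_force'])
    print('travel',t.round(4),'rot',r.round(3))
E
python3 go.py .590 .202 .20 7.5
python3 - <<'E'
from h import *
from scipy.optimize import minimize
z=np.load('top.npz');im,d=z['im'],z['d'];c=ctrl.camera_params('top')
hsv=cv2.cvtColor(im,cv2.COLOR_RGB2HSV);H,S=hsv[...,0],hsv[...,1]
m=((H>95)&(H<115)&(S>100)).astype(np.uint8);m[:100]=0;m[250:]=0
n,l,st,ce=cv2.connectedComponentsWithStats(m);k=1+np.argmax(st[1:,4])
hull=cv2.convexHull(np.argwhere(l==k)[:,::-1].astype(np.int32));q=cv2.approxPolyDP(hull,8,True)[:,0]
K=np.array(c['K']);R=np.array(c['R']);o=-R.T@np.array(c['t']);P=[]
for u,v in hull[:,0]:
    r=R.T@np.linalg.inv(K)@np.array([u,v,1.]);P.append((o+r*(.002-o[2])/r[2])[:2]*1000)
print('mat',cv2.minAreaRect(np.float32(P)),'px',q.tolist())
E
```

```text
t 0.1 pos [0.2159 0.5861 0.2476] q [-1.32  0.44  0.02  1.57 -0.01  1.13 -0.08] F [0.2 0.2 0.2] w 0.0852 gf 0.0
travel [-0.4838 -0.2311  0.048 ] rot [-1.000e-03  1.000e-03  1.087e+00]
mat ((551.239990234375, -243.8519287109375), (197.7377166748047, 198.5343475341797), 4.587369441986084) px [[353, 229], [279, 237], [270, 163], [343, 156]]
```

Call:
{"name": "arm_command", "arguments": {"fingers": [0.1, 0.1, 0.1, 0.1, 0.1], "squeeze": 25, "travel": [[-0.025, -0.01, 0], [-0.06, -0.03, 0], [-0.105, -0.05, 0], [-0.15, -0.07, 0], [-0.195, -0.09, 0]], "delta_rot": [[0, 0, 0.1], [0, 0, 0.2], [0, 0, 0.3], [0, 0, 0.4], [0, 0, 0.5]]}}

```text
t: 0.6
tool_pos: [0.3688, 0.433, 0.2481]
ee_rot: [0.415, 0.91, -0.0, -0.0]
ft_force: [1.0, 0.5, 0.0]
width: 0.047
grasp_force: 0.0
```

```bash
python3 go.py .590 .202 .20 7.5
```

```text
t 0.6 pos [0.3688 0.433  0.2481] q [-1.1   0.34  0.19  1.72 -0.07  1.08 -0.17] F [1.  0.5 0. ] w 0.047 gf 0.0
travel [-0.3195  0.0159  0.0481] rot [-0.     0.     0.583]
```

Call:
{"name": "arm_command", "arguments": {"fingers": [0.1, 0.1, 0.1, 0.1, 0.1], "travel": [[-0.045, 0.002, 0], [-0.09, 0.005, 0], [-0.135, 0.007, 0], [-0.18, 0.009, 0], [-0.225, 0.011, 0]], "delta_rot": [[0, 0, 0.12], [0, 0, 0.24], [0, 0, 0.36], [0, 0, 0.48], [0, 0, 0.58]]}}

```text
t: 1.1
tool_pos: [0.5249, 0.2709, 0.2481]
ee_rot: [0.658, 0.753, -0.0, -0.0]
ft_force: [1.4, 0.1, 0.0]
width: 0.0466
grasp_force: 0.0
```

```bash
python3 go.py .590 .202 .20 7.5
```

```text
t 1.1 pos [0.5249 0.2709 0.2481] q [-0.84  0.39  0.38  1.68 -0.16  1.1  -0.28] F [1.4 0.1 0. ] w 0.0466 gf 0.0
travel [-0.077   0.0553  0.0481] rot [-0.     0.     0.002]
```

Call:
{"name": "arm_command", "arguments": {"fingers": [0.1, 0.1, 0.1, 0.1, 0.1], "travel": [[-0.035, 0.025, 0.01], [-0.07, 0.05, 0.03], [-0.077, 0.055, 0.05], [-0.077, 0.055, 0.08], [-0.077, 0.055, 0.102]], "delta_rot": [[0, 0, 0], [0, 0, 0], [0, 0, 0], [0, 0, 0], [0, 0, 0]]}}

```text
t: 1.6
tool_pos: [0.5888, 0.2028, 0.1442]
ee_rot: [0.657, 0.754, -0.001, -0.0]
ft_force: [-0.8, -0.1, -0.5]
width: 0.0469
grasp_force: 0.0
```

Call:
{"name": "arm_command", "arguments": {"fingers": [-1, -1, -1, -1, -1], "squeeze": 25, "travel": [[0, 0, 0], [0, 0, 0], [0, 0, 0], [0, 0, 0], [0, 0, 0]], "delta_rot": [[0, 0, 0], [0, 0, 0], [0, 0, 0], [0, 0, 0], [0, 0, 0]]}}

```text
t: 2.1
tool_pos: [0.5897, 0.2039, 0.1473]
ee_rot: [0.657, 0.754, 0.001, 0.0]
ft_force: [0.4, -0.0, -0.3]
width: 0.0114
grasp_force: 28.9
```

```bash
python3 go.py .590 .202 .145 7.5
```

```text
t 2.1 pos [0.5897 0.2039 0.1473] q [-0.66  0.54  0.36  1.72 -0.23  0.93 -0.07] F [ 0.4 -0.  -0.3] w 0.0114 gf 28.891288340091705
travel [-0.0019  0.      0.0023] rot [ 0.002 -0.     0.007]
```

Call:
{"name": "arm_command", "arguments": {"fingers": [-1, -1, -1, -1, -1], "travel": [[0, -0.02, 0], [0, -0.045, 0], [0, -0.07, 0], [0, -0.09, 0], [0, -0.105, 0]], "delta_rot": [[0, 0, 0], [0, 0, 0], [0, 0, 0], [0, 0, 0], [0, 0, 0]]}}

```text
t: 2.6
tool_pos: [0.4846, 0.1901, 0.1473]
ee_rot: [0.656, 0.754, 0.001, -0.0]
ft_force: [1.7, 2.7, -1.1]
width: 0.0114
grasp_force: 28.7
```

Call:
{"name": "arm_command", "arguments": {"fingers": [-1, -1, -1, -1, -1], "travel": [[0, -0.008, 0], [0, -0.014, 0], [0, -0.018, 0], [0, -0.02, 0], [0, -0.02, 0]], "delta_rot": [[0, 0, 0], [0, 0, 0], [0, 0, 0], [0, 0, 0], [0, 0, 0]]}}

```text
t: 3.1
tool_pos: [0.4674, 0.1878, 0.1472]
ee_rot: [0.657, 0.754, 0.002, 0.001]
ft_force: [3.5, 5.7, 2.3]
width: 0.0113
grasp_force: 29.4
```

```bash
python3 go.py .590 .202 .145 7.5
```

```text
t 3.1 pos [0.4674 0.1878 0.1472] q [-0.78  0.36  0.37  2.01 -0.18  0.79 -0.16] F [3.5 5.7 2.3] w 0.0113 gf 29.44819003343582
travel [-0.0029  0.1234  0.0027] rot [ 0.004 -0.002  0.007]
```

Call:
{"name": "arm_command", "arguments": {"fingers": [-1, -1, -1, -1], "travel": [[0, -0.003, 0], [0, -0.006, 0], [0, -0.009, 0], [0, -0.009, 0]], "delta_rot": [[0, 0, 0], [0, 0, 0], [0, 0, 0], [0, 0, 0]]}}

```text
t: 3.5
tool_pos: [0.4669, 0.1877, 0.1478]
ee_rot: [0.657, 0.754, 0.008, 0.006]
ft_force: [38.4, 10.2, -34.7]
width: 0.0113
grasp_force: 29.4
```

Call:
{"name": "arm_command", "arguments": {"fingers": [-1, -0.2, 0.1, 0.1, 0.1], "travel": [[0, 0.008, 0], [0, 0.008, 0], [0, 0.008, 0], [0, 0.008, -0.03], [0, 0.008, -0.07]], "delta_rot": [[0, 0, 0], [0, 0, 0], [0, 0, 0], [0, 0, 0], [0, 0, 0]]}}

```text
t: 4.0
tool_pos: [0.4624, 0.185, 0.2152]
ee_rot: [0.657, 0.754, -0.003, -0.001]
ft_force: [1.2, 1.9, -0.6]
width: 0.0467
grasp_force: 0.0
```

Call:
{"name": "arm_command", "arguments": {"fingers": [0.1, 0.1, 0.1, 0.1, 0.1], "travel": [[0, 0, -0.04], [-0.04, 0, -0.06], [-0.085, 0, -0.07], [-0.13, 0, -0.07], [-0.175, 0, -0.07]], "delta_rot": [[0, 0, 0], [0, 0, 0], [0, 0, 0], [0, 0, 0], [0, 0, 0]]}}

```text
t: 4.5
tool_pos: [0.4877, 0.011, 0.2865]
ee_rot: [0.657, 0.754, -0.0, -0.0]
ft_force: [1.1, 0.7, 0.1]
width: 0.0471
grasp_force: 0.0
```

```bash
python3 go.py .553 -.241 .2 8.6
```

```text
t 4.5 pos [0.4877 0.011  0.2865] q [-0.58  0.18  0.53  1.87 -0.1   1.12  0.13] F [1.1 0.7 0.1] w 0.0471 gf 0.0
travel [-0.2586  0.03    0.0864] rot [-0.    -0.    -0.012]
```

Call:
{"name": "arm_command", "arguments": {"fingers": [0.1, 0.1, 0.1, 0.1, 0.1], "travel": [[-0.045, 0.005, 0], [-0.09, 0.01, 0], [-0.135, 0.015, 0], [-0.18, 0.02, 0], [-0.225, 0.026, 0.02]], "delta_rot": [[0, 0, 0], [0, 0, 0], [0, 0, -0.01], [0, 0, -0.01], [0, 0, -0.012]]}}

```text
t: 5.0
tool_pos: [0.5457, -0.2087, 0.2678]
ee_rot: [0.652, 0.758, 0.001, 0.001]
ft_force: [0.5, 0.0, 0.8]
width: 0.047
grasp_force: 0.0
```

Call:
{"name": "arm_command", "arguments": {"fingers": [0.1, 0.1, 0.1], "travel": [[-0.025, 0.003, 0.03], [-0.034, 0.004, 0.066], [-0.034, 0.004, 0.066]], "delta_rot": [[0, 0, 0], [0, 0, 0], [0, 0, 0]]}}

```text
t: 5.3
tool_pos: [0.5506, -0.2398, 0.1956]
ee_rot: [0.653, 0.757, -0.002, -0.004]
ft_force: [-1.4, 0.3, -0.3]
width: 0.0467
grasp_force: 0.0
```

```bash
python3 go.py .553 -.241 .074 8.6
python3 - <<'E'
from h import *
im,d,c=grab('side'); im2,d2,c2=grab('top')
save('ap',np.hstack([cv2.resize(im[150:330,230:390],(400,450)),cv2.resize(im2[120:300,230:390],(400,450))]))
E
```

```text
t 5.3 pos [ 0.5506 -0.2398  0.1956] q [-0.08  0.49  0.59  1.73 -0.31  1.03  0.76] F [-1.4  0.3 -0.3] w 0.0467 gf 0.0
travel [-0.0019  0.0033  0.1215] rot [-0.009 -0.003 -0.003]
```

View pics/ap.png

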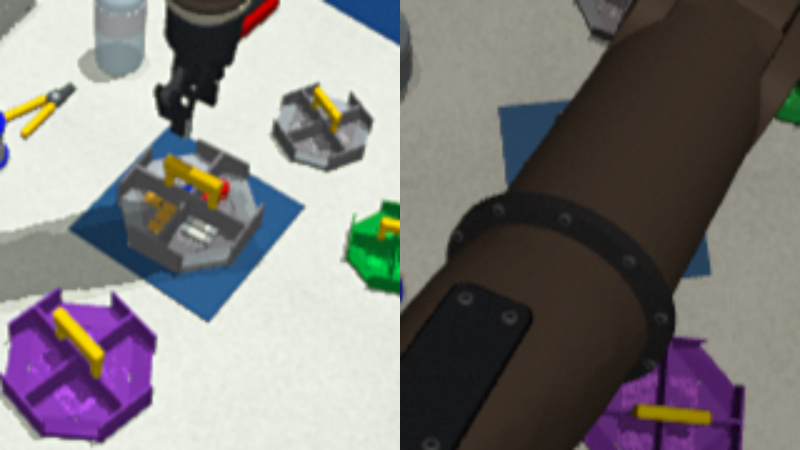

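The side view shows the gripper aligned over the yellow bar (195,180) with clear space round it; I descend and grip.

Call:
{"name": "arm_command", "arguments": {"fingers": [0.1, 0.1, 0.1, 0.1, 0.1], "travel": [[-0.001, 0.001, 0.035], [-0.002, 0.002, 0.07], [-0.002, 0.002, 0.1], [-0.002, 0.002, 0.12], [-0.002, 0.002, 0.12]], "delta_rot": [[0, 0, 0], [0, 0, 0], [0, 0, 0], [0, 0, 0], [0, 0, 0]]}}

```text
t: 5.9
tool_pos: [0.5562, -0.2391, 0.0798]
ee_rot: [0.651, 0.759, -0.0, -0.001]
ft_force: [0.3, 0.4, 0.9]
width: 0.047
grasp_force: 0.0
```

Call:
{"name": "arm_command", "arguments": {"fingers": [-0.5, -0.7, -1, -1, -1], "squeeze": 90, "travel": [[0, 0, 0], [0, 0, 0], [0, 0, 0], [0, 0, 0], [0, 0, 0]], "delta_rot": [[0, 0, 0], [0, 0, 0], [0, 0, 0], [0, 0, 0], [0, 0, 0]]}}

```text
t: 6.4
tool_pos: [0.5577, -0.2412, 0.0827]
ee_rot: [0.652, 0.758, 0.001, 0.001]
ft_force: [-1.7, 0.7, 9.5]
width: 0.0124
grasp_force: 88.5
```

```bash
python3 go.py .553 -.241 .074 8.6
```

```text
t 6.4 pos [ 0.5577 -0.2412  0.0827] q [-0.02  0.62  0.51  1.82 -0.41  0.8   0.85] F [-1.7  0.7  9.5] w 0.0124 gf 88.48965883255005
travel [ 0.0009 -0.0046  0.0087] rot [0.003 0.001 0.   ]
```

Call:
{"name": "arm_command", "arguments": {"fingers": [-1, -1, -1, -1, -1], "travel": [[0, 0, -0.008], [0, 0, -0.025], [0, 0, -0.05], [0, 0, -0.08], [0, 0, -0.11]], "delta_rot": [[0, 0, 0], [0, 0, 0], [0, 0, 0], [0, 0, 0], [0, 0, 0]]}}

```text
t: 6.9
tool_pos: [0.556, -0.2408, 0.192]
ee_rot: [0.652, 0.758, -0.0, -0.0]
ft_force: [0.3, -0.7, -4.1]
width: 0.0121
grasp_force: 88.1
```

Call:
{"name": "arm_command", "arguments": {"fingers": [-1, -1, -1, -1, -1], "travel": [[0, 0, -0.03], [0, 0, -0.06], [0, 0, -0.09], [0, 0, -0.11], [0, 0, -0.12]], "delta_rot": [[0, 0, 0], [0, 0, 0], [0, 0, 0], [0, 0, 0], [0, 0, 0]]}}

```text
t: 7.4
tool_pos: [0.5566, -0.2413, 0.313]
ee_rot: [0.652, 0.758, 0.001, 0.001]
ft_force: [-0.1, -0.7, -4.6]
width: 0.0125
grasp_force: 88.1
```

```bash
python3 go.py .52 -.02 .32 8.6;python3 go.py .60 .20 .32 8.6
python3 - <<'E'
from h import *
im,d,c=grab('side'); save('lift',cv2.resize(im[60:330,180:480],(667,600)))
E
```

```text
t 7.4 pos [ 0.5566 -0.2413  0.313 ] q [-0.12  0.39  0.64  1.56 -0.24  1.26  0.71] F [-0.1 -0.7 -4.6] w 0.0125 gf 88.11046957969666
travel [ 0.2243 -0.0032 -0.0072] rot [ 0.003  0.001 -0.001]
t 7.4 pos [ 0.5566 -0.2413  0.313 ] q [-0.12  0.39  0.64  1.56 -0.24  1.26  0.71] F [-0.1 -0.7 -4.6] w 0.0125 gf 88.11046957969666
travel [ 0.4299  0.1087 -0.0072] rot [ 0.003  0.001 -0.001]
```

View pics/lift.png

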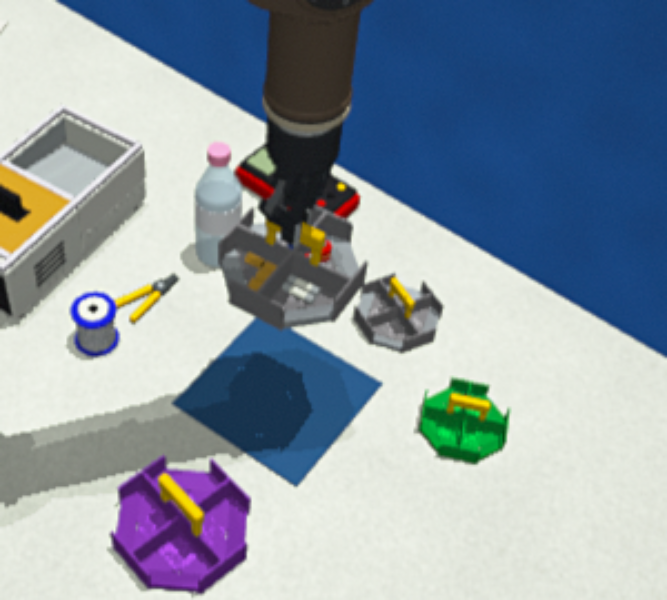

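The tray is lifted level with its parts and the hopper is open (70,155). Before tipping I fit a quick kinematic model from the logged joint readings, to choose a yaw at which the tilt stays in joint range.

```bash
cat > kin.py <<'E'
import numpy as np, itertools
from scipy.spatial.transform import Rotation as Rn
from scipy.optimize import least_squares
D=[([-1.32059197,.43514974,.02497827,1.57399306,-.01159755,1.13397557,-.07512473],[.2159,.5861,.2476],69.8),
([-1.1,.34,.19,1.72,-.07,1.08,-.17],[.3688,.433,.2481],None),([-.84,.39,.38,1.68,-.16,1.1,-.28],[.5249,.2709,.2481],7.6),
([-.66,.54,.36,1.72,-.23,.93,-.07],[.5897,.2039,.1473],7.9),([-.78,.36,.37,2.01,-.18,.79,-.16],[.4674,.1878,.1472],7.9),
([-.58,.18,.53,1.87,-.1,1.12,.13],[.4877,.011,.2865],7.9),([-.08,.49,.59,1.73,-.31,1.03,.76],[.5506,-.2398,.1956],8.4),
([-.02,.62,.51,1.82,-.41,.8,.85],[.5577,-.2412,.0827],8.6),([-.12,.39,.64,1.56,-.24,1.26,.71],[.5566,-.2413,.313],8.5)]
def fk(q,p,s):
    d1,d3,d5,d7,a1,a3,c1,c7=p
    R=Rn.from_euler('z',s[0]*q[0]+c1);o=np.array([0,0,d1])+R.apply([a1,0,0])
    R=R*Rn.from_euler('y',q[1])*Rn.from_euler('z',s[1]*q[2]);o=o+R.apply([a3,0,d3])
    R=R*Rn.from_euler('y',q[3])*Rn.from_euler('z',s[2]*q[4]);o=o+R.apply([-a3,0,d5])
    R=R*Rn.from_euler('y',q[5])*Rn.from_euler('z',s[3]*q[6]+c7);o=o+R.apply([0,0,d7])
    return o,R
def res(p,s):
    e=[]
    for q,x,yaw in D:
        o,R=fk(q,p,s);e+=list((o-x)*10);M=R.as_matrix();e+=list(M[:2,2])
        if yaw is not None:
            a=np.radians(yaw);e+=list(M[:,1]-[np.cos(a),np.sin(a),0])
    return e
def fit():
    best=None
    for s in itertools.product((-1,1),repeat=4):
      for c7 in(-1.57,1.57):
        r=least_squares(res,[.3,.4,.4,.2,0,0,0,c7],args=(s,))
        if best is None or r.cost<best[0]:best=(r.cost,r.x,s)
    return best
LO=np.array([-2.62,-.44,-1.27,.08,-1.32,.12,-2.74]);HI=np.array([2.62,2.09,1.32,2.57,4.46,2,2.74])
E
python3 - <<'E'
from kin import *; from go import target
c,p,s=fit(); print(c,p.round(3),s)
print([round(1000*np.linalg.norm(fk(q,p,s)[0]-x),1) for q,x,_ in D])
np.savez('kin.npz',p=p,s=s)
# IK: continuation of tilts at hopper for different yaws
q0=np.array(D[3][0])
for dy in(-135,-90,-45,0,25,55,90):
    q=q0.copy();out=[]
    for k,(tilt,yw) in enumerate([(0,f*dy/4) for f in range(5)]+[(t,dy) for t in(10,20,30,40,50,55)]):
        yaw=8.6+yw; d=yaw+135
        up=np.array([np.sin(np.radians(tilt))*np.cos(np.radians(d)),np.sin(np.radians(tilt))*np.sin(np.radians(d)),np.cos(np.radians(tilt))])
        T=target(yaw,tilt,d).as_matrix(); X=np.array([.60,.20,.25])+.005*up
        f=lambda z:np.r_[(fk(z,p,s)[0]-X)*10,(fk(z,p,s)[1].as_matrix()-T).ravel(),.02*(z-q)]
        r=least_squares(f,np.clip(q,LO+.01,HI-.01),bounds=(LO,HI));q=r.x
        e=f(q)[:12]
        out.append((tilt,round(np.linalg.norm(e),3),q.round(2).tolist()))
    print(dy,*out[4:5],*out[-2:],sep='\n  ')
E
```

```text
0.026528907384329604 [ 0.092  0.564  0.427  0.176  0.003  0.004 -0.089  1.484] (-1, -1, -1, -1)
[np.float64(8.6), np.float64(7.1), np.float64(1.9), np.float64(5.4), np.float64(10.6), np.float64(11.3), np.float64(6.3), np.float64(5.3), np.float64(7.4)]
-135
  (0, np.float64(0.0), [-1.01, 0.6, 0.98, 1.56, -0.51, 1.26, -2.16])
  (50, np.float64(0.066), [-0.22, 0.7, -0.29, 1.26, -0.04, 2.0, -2.74])
  (55, np.float64(0.176), [-0.22, 0.71, -0.29, 1.27, -0.06, 2.0, -2.74])
-90
  (0, np.float64(0.0), [-0.91, 0.53, 0.77, 1.57, -0.38, 1.21, -1.49])
  (50, np.float64(0.0), [-0.95, 0.81, 0.87, 1.31, 0.08, 1.83, -1.5])
  (55, np.float64(0.0), [-0.96, 0.84, 0.88, 1.3, 0.14, 1.88, -1.49])
-45
  (0, np.float64(0.0), [-0.79, 0.48, 0.57, 1.57, -0.27, 1.18, -0.8])
  (50, np.float64(0.0), [-1.14, 0.69, 0.9, 1.55, 0.36, 1.25, -1.11])
  (55, np.float64(0.0), [-1.16, 0.72, 0.93, 1.55, 0.42, 1.26, -1.14])
0
  (0, np.float64(0.0), [-0.67, 0.45, 0.38, 1.57, -0.18, 1.16, -0.1])
  (50, np.float64(0.0), [-1.26, 0.54, 0.96, 1.82, 0.57, 0.57, -0.76])
  (55, np.float64(0.0), [-1.33, 0.59, 1.05, 1.84, 0.63, 0.51, -0.84])
25
  (0, np.float64(0.0), [-0.6, 0.44, 0.28, 1.57, -0.13, 1.15, 0.3])
  (50, np.float64(0.0), [-1.24, 0.45, 0.96, 1.93, 0.4, 0.19, -0.25])
  (55, np.float64(0.004), [-1.29, 0.48, 1.02, 1.96, 0.85, 0.12, -0.73])
55
  (0, np.float64(0.0), [-0.52, 0.43, 0.17, 1.57, -0.08, 1.15, 0.77])
  (50, np.float64(0.014), [-0.73, 0.29, 0.39, 1.97, -1.32, 0.12, 1.97])
  (55, np.float64(0.134), [-0.73, 0.29, 0.39, 1.97, -1.32, 0.12, 1.97])
90
  (0, np.float64(0.0), [-0.43, 0.43, 0.03, 1.57, -0.01, 1.15, 1.32])
  (50, np.float64(0.001), [0.13, 0.36, -0.51, 1.9, -1.05, 0.42, 2.3])
  (55, np.float64(0.0), [0.22, 0.38, -0.62, 1.93, -1.27, 0.39, 2.53])
```

Yawing the tray by -45° (pour direction = feeder +y) keeps all joints mid-range, so I carry it that way.

Call:
{"name": "arm_command", "arguments": {"fingers": [-1, -1, -1, -1, -1], "travel": [[0.008, 0, -0.003], [0.025, 0, -0.008], [0.05, 0, -0.01], [0.083, 0, -0.01], [0.118, 0, -0.01]], "delta_rot": [[0, 0, 0], [0, 0, 0], [0, 0, 0], [0, 0, 0], [0, 0, 0]]}}

```text
t: 7.95
tool_pos: [0.5376, -0.1228, 0.3189]
ee_rot: [0.652, 0.758, -0.001, -0.001]
ft_force: [0.4, 0.7, -4.8]
width: 0.012
grasp_force: 88.1
```

Call:
{"name": "arm_command", "arguments": {"fingers": [-1, -1, -1, -1, -1], "travel": [[0.035, 0, 0], [0.07, 0.004, 0], [0.105, 0.014, 0], [0.14, 0.028, 0], [0.175, 0.045, 0]], "delta_rot": [[0, 0, 0], [0, 0, 0], [0, 0, 0], [0, 0, 0], [0, 0, 0]]}}

```text
t: 8.45
tool_pos: [0.5559, 0.0575, 0.3192]
ee_rot: [0.652, 0.758, -0.001, -0.001]
ft_force: [1.3, -1.0, -4.8]
width: 0.0124
grasp_force: 88.1
```

Call:
{"name": "arm_command", "arguments": {"fingers": [-1, -1, -1, -1, -1], "travel": [[0.033, 0.02, 0], [0.064, 0.04, 0], [0.092, 0.055, 0], [0.112, 0.062, 0], [0.122, 0.065, 0]], "delta_rot": [[0, 0, 0], [0, 0, 0], [0, 0, 0], [0, 0, 0], [0, 0, 0]]}}

```text
t: 8.95
tool_pos: [0.6023, 0.1884, 0.3188]
ee_rot: [0.651, 0.759, -0.001, -0.001]
ft_force: [0.1, -0.6, -4.4]
width: 0.0118
grasp_force: 88.2
```

```bash
python3 go.py .604 .188 .30 -37.5
```

```text
t 8.95 pos [0.6023 0.1884 0.3188] q [-0.72  0.42  0.5   1.48 -0.21  1.3  -0.05] F [ 0.1 -0.6 -4.4] w 0.0118 gf 88.17091941833496
travel [-0.0007  0.0017  0.0188] rot [-0.002  0.001  0.807]
```

Call:
{"name": "arm_command", "arguments": {"fingers": [-1, -1, -1, -1, -1], "travel": [[0, 0.001, 0], [0, 0.002, 0.002], [0, 0.002, 0.006], [0, 0.002, 0.012], [0, 0.002, 0.02]], "delta_rot": [[0, 0, 0.03], [0, 0, 0.1], [0, 0, 0.2], [0, 0, 0.3], [0, 0, 0.4]]}}

```text
t: 9.45
tool_pos: [0.6052, 0.1834, 0.3008]
ee_rot: [0.792, 0.61, 0.0, 0.0]
ft_force: [-0.5, -0.5, -5.1]
width: 0.0119
grasp_force: 88.2
```

Call:
{"name": "arm_command", "arguments": {"fingers": [-1, -1, -1, -1, -1], "travel": [[0, 0, 0.012], [0, 0, 0.026], [0, 0, 0.04], [0, 0, 0.052], [0, 0, 0.058]], "delta_rot": [[0, 0, 0.1], [0, 0, 0.2], [0, 0, 0.3], [0, 0, 0.37], [0, 0, 0.405]]}}

```text
t: 9.95
tool_pos: [0.6045, 0.1838, 0.2416]
ee_rot: [0.898, 0.439, -0.001, 0.0]
ft_force: [-1.2, 0.6, -5.1]
width: 0.0126
grasp_force: 88.2
```

```bash
python3 go.py .604 .188 .24 -37.5; python3 go.py .604 .188 .24 -37.5 50 97.5
```

```text
t 9.95 pos [0.6045 0.1838 0.2416] q [-0.82  0.51  0.68  1.6  -0.34  1.15 -0.73] F [-1.2  0.6 -5.1] w 0.0126 gf 88.17872285842896
travel [ 0.003  -0.003   0.0016] rot [-0.     0.002 -0.007]
t 9.95 pos [0.6045 0.1838 0.2416] q [-0.82  0.51  0.68  1.6  -0.34  1.15 -0.73] F [-1.2  0.6 -5.1] w 0.0126 gf 88.17872285842896
travel [ 0.003  -0.003   0.0016] rot [-0.619 -0.613 -0.006]
```

Call:
{"name": "arm_command", "arguments": {"fingers": [-1, -1, -1, -1, -1], "travel": [[0.001, -0.001, 0], [0.002, -0.002, 0], [0.003, -0.003, 0], [0.003, -0.003, 0], [0.003, -0.003, 0]], "delta_rot": [[-0.04, -0.04, 0], [-0.11, -0.11, 0], [-0.19, -0.19, 0], [-0.27, -0.27, 0], [-0.35, -0.35, 0]]}}

```text
t: 10.45
tool_pos: [0.6051, 0.1897, 0.2438]
ee_rot: [0.87, 0.428, -0.078, 0.234]
ft_force: [-0.2, -0.1, -6.0]
width: 0.0123
grasp_force: 88.3
```

```bash
python3 go.py .604 .188 .24 -37.5 50 97.5
```

```text
t 10.45 pos [0.6051 0.1897 0.2438] q [-1.11  0.68  0.84  1.52 -0.    1.25 -1.02] F [-0.2 -0.1 -6. ] w 0.0123 gf 88.28832149505615
travel [-0.0007 -0.0012  0.0041] rot [-0.265 -0.266 -0.003]
```

Call:
{"name": "arm_command", "arguments": {"fingers": [-1, -1, -1, -1, -1], "travel": [[0, 0, 0], [0, 0, 0], [0, 0, 0], [0, 0, 0], [0, 0, 0]], "delta_rot": [[-0.09, -0.09, 0], [-0.18, -0.18, 0], [-0.26, -0.26, 0], [-0.26, -0.26, 0], [-0.26, -0.26, 0]]}}

```text
t: 10.95
tool_pos: [0.6049, 0.19, 0.2424]
ee_rot: [0.815, 0.402, -0.134, 0.395]
ft_force: [0.2, 0.1, -2.3]
width: 0.0118
grasp_force: 88.7
```

Call:
{"name": "arm_command", "arguments": {"fingers": [-1, -1, -1, -1, -1], "travel": [[0, 0, 0], [0, 0, 0], [0, 0, 0], [0, 0, 0], [0, 0, 0]], "delta_rot": [[0, 0, 0], [0, 0, 0], [0, 0, 0], [0, 0, 0], [0, 0, 0]]}}

```text
t: 11.45
tool_pos: [0.6047, 0.1901, 0.2426]
ee_rot: [0.815, 0.401, -0.134, 0.395]
ft_force: [0.6, 0.5, -3.9]
width: 0.0124
grasp_force: 88.7
```

```bash
python3 go.py .604 .188 .24 -37.5 50 97.5
python3 - <<'E'
from h import *
im,d,c=grab('side'); im2,d2,c2=grab('top')
save('pour',np.hstack([cv2.resize(im[60:210,130:280],(400,400)),cv2.resize(im2[100:280,70:250],(400,400))]))
E
```

```text
t 11.45 pos [0.6047 0.1901 0.2426] q [-1.23  0.87  0.92  1.47  0.16  1.35 -1.14] F [ 0.6  0.5 -3.9] w 0.0124 gf 88.72462391853333
travel [-0.0003 -0.0012  0.0032] rot [-0.008 -0.007 -0.001]
```

View pics/pour.png

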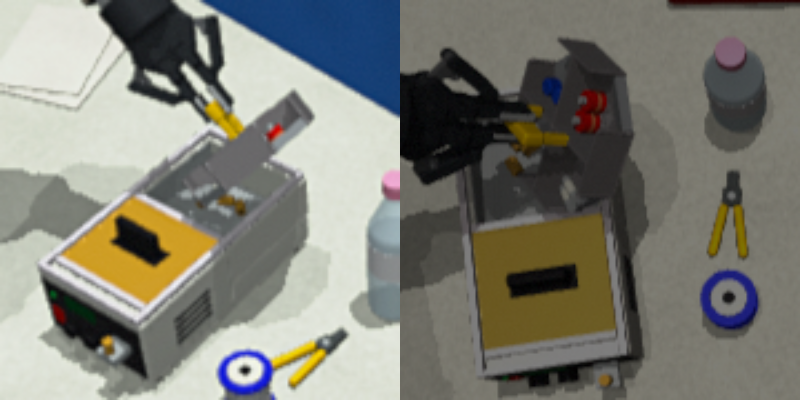

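Brass lies in the hopper (side, 230,205), but a piece at (512,165) in the top view may still be in the tray. I rock it once, to 55°.

Call:
{"name": "arm_command", "arguments": {"fingers": [-1, -1, -1, -1, -1], "travel": [[0, 0, 0], [0, 0, 0], [0, 0, 0], [0, 0, 0], [0, 0, 0]], "delta_rot": [[-0.05, -0.05, 0], [0.05, 0.05, 0], [-0.06, -0.06, 0], [0, 0, 0], [-0.06, -0.06, 0]]}}

```text
t: 12.05
tool_pos: [0.6059, 0.1878, 0.2441]
ee_rot: [0.799, 0.391, -0.146, 0.433]
ft_force: [0.3, -2.2, -1.4]
width: 0.0121
grasp_force: 90.0
```

Call:
{"name": "arm_command", "arguments": {"fingers": [-1, -1, -1, -1, -1], "travel": [[0, 0, 0], [0, 0, 0], [0, 0, 0], [0, 0, 0], [0, 0, 0]], "delta_rot": [[0, 0, 0], [0, 0, 0], [0, 0, 0], [0.05, 0.05, 0], [0.13, 0.13, 0]]}}

```text
t: 12.55
tool_pos: [0.6042, 0.1921, 0.2412]
ee_rot: [0.832, 0.412, -0.12, 0.351]
ft_force: [1.3, 0.1, -4.2]
width: 0.0123
grasp_force: 90.0
```

Call:
{"name": "arm_command", "arguments": {"fingers": [-1, -1, -1, -1, -1], "travel": [[0, 0, 0], [0, 0, 0], [0, 0, 0], [0, 0, 0], [0, 0, 0]], "delta_rot": [[0.08, 0.08, 0], [0.16, 0.16, 0], [0.24, 0.24, 0], [0.32, 0.32, 0], [0.4, 0.4, 0]]}}

```text
t: 13.05
tool_pos: [0.6049, 0.1895, 0.2442]
ee_rot: [0.893, 0.439, -0.03, 0.091]
ft_force: [-0.1, -0.5, -4.9]
width: 0.0124
grasp_force: 89.8
```

```bash
python3 go.py .604 .184 .31 -37.5
```

```text
t 13.05 pos [0.6049 0.1895 0.2442] q [-0.95  0.55  0.74  1.57 -0.18  1.18 -0.87] F [-0.1 -0.5 -4.9] w 0.0124 gf 89.78902816772461
travel [-0.0136  0.0116 -0.0635] rot [ 0.138  0.134 -0.002]
```

Call:
{"name": "arm_command", "arguments": {"fingers": [-1, -1, -1, -1, -1], "travel": [[0, 0, 0], [-0.002, 0.002, -0.01], [-0.007, 0.006, -0.03], [-0.011, 0.01, -0.05], [-0.0135, 0.0115, -0.062]], "delta_rot": [[0.07, 0.07, 0], [0.12, 0.12, 0], [0.138, 0.134, 0], [0.138, 0.134, 0], [0.138, 0.134, 0]]}}

```text
t: 13.55
tool_pos: [0.6045, 0.1828, 0.3093]
ee_rot: [0.898, 0.441, -0.001, 0.002]
ft_force: [0.0, 0.7, -4.3]
width: 0.012
grasp_force: 89.8
```

Call:
{"name": "arm_command", "arguments": {"fingers": [-1, -1, -1, -1, -1], "travel": [[0, 0, -0.005], [-0.01, 0, -0.007], [-0.03, 0, -0.008], [-0.055, 0, -0.008], [-0.075, 0, -0.008]], "delta_rot": [[0, 0, -0.03], [0, 0, -0.1], [0, 0, -0.2], [0, 0, -0.3], [0, 0, -0.4]]}}

```text
t: 14.05
tool_pos: [0.557, 0.1247, 0.3143]
ee_rot: [0.79, 0.614, -0.003, 0.002]
ft_force: [-0.2, 0.2, -3.2]
width: 0.0122
grasp_force: 89.8
```

```bash
python3 go.py .53 -.02 .32 8.6; python3 go.py .557 -.2413 .32 8.6
python3 - <<'E'
from h import *
im,d,c=grab('side'); im2,d2,c2=grab('top')
save('after',np.hstack([cv2.resize(im[60:210,130:280],(400,400)),cv2.resize(im2[100:250,90:240],(400,400))]))
E
```

```text
t 14.05 pos [0.557  0.1247 0.3143] q [-0.77  0.33  0.62  1.64 -0.19  1.24 -0.36] F [-0.2  0.2 -3.2] w 0.0122 gf 89.81334328651428
travel [-0.1469  0.0096 -0.0046] rot [-0.003  0.007 -0.399]
t 14.05 pos [0.557  0.1247 0.3143] q [-0.77  0.33  0.62  1.64 -0.19  1.24 -0.36] F [-0.2  0.2 -3.2] w 0.0122 gf 89.81334328651428
travel [-0.3547  0.0903 -0.0031] rot [-0.003  0.007 -0.399]
```

View pics/after.png

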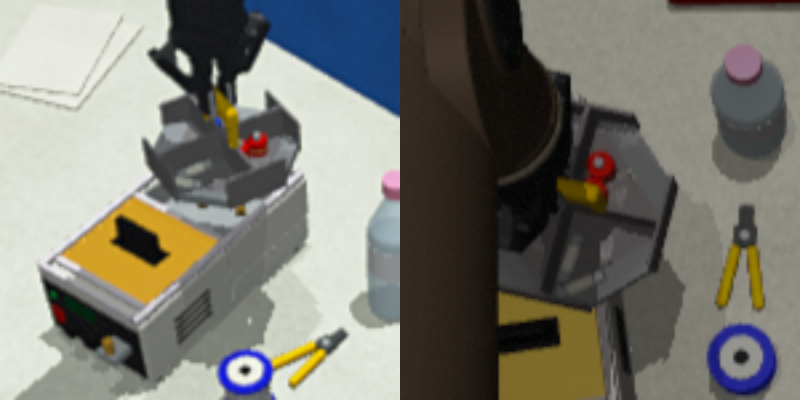

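The brass compartment looks empty and brass lies in the hopper; I carry on back and count once it is clear.

Call:
{"name": "arm_command", "arguments": {"fingers": [-1, -1, -1, -1, -1], "travel": [[-0.022, 0, -0.005], [-0.05, 0.002, -0.006], [-0.082, 0.004, -0.006], [-0.115, 0.007, -0.006], [-0.147, 0.01, -0.006]], "delta_rot": [[0, 0, -0.1], [0, 0, -0.2], [0, 0, -0.3], [0, 0, -0.38], [0, 0, -0.4]]}}

```text
t: 14.65
tool_pos: [0.5304, -0.0197, 0.3215]
ee_rot: [0.653, 0.758, -0.003, 0.001]
ft_force: [0.6, -0.4, -3.9]
width: 0.0122
grasp_force: 89.7
```

Call:
{"name": "arm_command", "arguments": {"fingers": [-1, -1, -1, -1, -1], "travel": [[-0.033, 0, 0], [-0.066, 0, 0], [-0.096, 0, 0], [-0.12, 0, 0], [-0.13, 0, 0]], "delta_rot": [[0, 0, 0], [0, 0, 0], [0, 0, 0], [0, 0, 0], [0, 0, 0]]}}

```text
t: 15.15
tool_pos: [0.5494, -0.15, 0.3223]
ee_rot: [0.655, 0.756, -0.004, 0.001]
ft_force: [-0.0, -0.1, -5.0]
width: 0.012
grasp_force: 89.8
```

```bash
python3 go.py .557 -.2413 .32 8.6
python3 - <<'E'
from h import *
im,d,c=grab('side'); im2,d2,c2=grab('top')
save('after2',np.hstack([cv2.resize(im[60:260,170:370],(400,400)),cv2.resize(im2[120:220,80:180],(400,400))]))
E
```

```text
t 15.15 pos [ 0.5494 -0.15    0.3223] q [-0.31  0.32  0.65  1.64 -0.19  1.25  0.52] F [-0.  -0.1 -5. ] w 0.012 gf 89.81085419654846
travel [-0.0914 -0.0054  0.0029] rot [-0.004  0.007 -0.008]
```

View pics/after2.png

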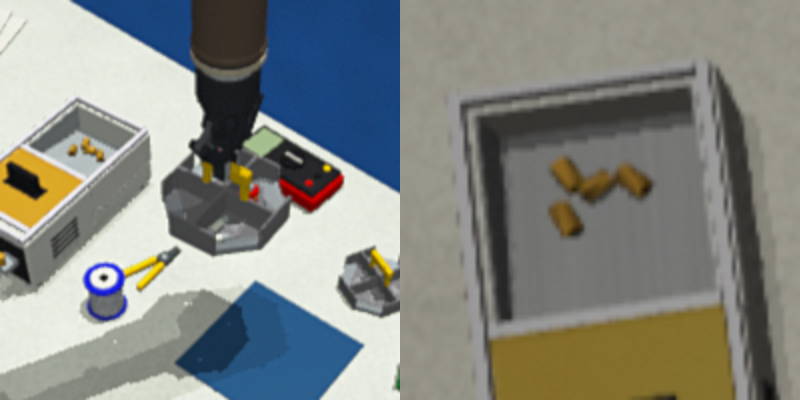

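All four spacers are in the hopper (right crop, 565,175 / 598,185 / 633,180 / 567,218) and the tray is level. Now I set it down.

Call:
{"name": "arm_command", "arguments": {"fingers": [-1, -1, -1, -1, -1], "travel": [[-0.025, -0.001, 0], [-0.055, -0.003, 0.005], [-0.08, -0.004, 0.02], [-0.091, -0.005, 0.045], [-0.092, -0.005, 0.075]], "delta_rot": [[0, 0.003, 0], [-0.002, 0.005, 0], [-0.004, 0.007, -0.005], [-0.004, 0.007, -0.008], [-0.004, 0.007, -0.008]]}}

```text
t: 15.75
tool_pos: [0.5584, -0.2402, 0.2479]
ee_rot: [0.651, 0.759, 0.001, 0.001]
ft_force: [0.0, 1.1, -4.2]
width: 0.0122
grasp_force: 89.7
```

Call:
{"name": "arm_command", "arguments": {"fingers": [-1, -1, -1, -1, -1], "travel": [[0, 0, 0.03], [0, 0, 0.06], [0, 0, 0.09], [0, 0, 0.12], [0, 0, 0.14]], "delta_rot": [[0, 0, 0], [0, 0, 0], [0, 0, 0], [0, 0, 0], [0, 0, 0]]}}

```text
t: 16.25
tool_pos: [0.5578, -0.2364, 0.1057]
ee_rot: [0.65, 0.76, 0.001, -0.002]
ft_force: [-0.3, 0.9, -4.2]
width: 0.0123
grasp_force: 89.8
```

```bash
python3 go.py .5565 -.2413 .083 8.6
```

```text
t 16.25 pos [ 0.5578 -0.2364  0.1057] q [-0.05  0.6   0.55  1.8  -0.4   0.85  0.84] F [-0.3  0.9 -4.2] w 0.0123 gf 89.79361653327942
travel [-0.0048 -0.002   0.0227] rot [-0.001 -0.004  0.005]
```

Call:
{"name": "arm_command", "arguments": {"fingers": [-1, -1, -1, -1, -1], "travel": [[-0.002, -0.001, 0.006], [-0.004, -0.002, 0.012], [-0.004, -0.002, 0.017], [-0.004, -0.002, 0.02], [-0.004, -0.002, 0.02]], "delta_rot": [[0, 0, 0], [0, 0, 0], [0, 0, 0], [0, 0, 0], [0, 0, 0]]}}

```text
t: 16.75
tool_pos: [0.5567, -0.2438, 0.0884]
ee_rot: [0.651, 0.759, 0.001, -0.0]
ft_force: [-1.0, 0.5, -3.4]
width: 0.0123
grasp_force: 89.8
```

```bash
python3 go.py .5565 -.2413 .083 8.6
```

```text
t 16.75 pos [ 0.5567 -0.2438  0.0884] q [-0.03  0.62  0.53  1.81 -0.42  0.82  0.86] F [-1.   0.5 -3.4] w 0.0123 gf 89.84625577926636
travel [0.0025 0.0002 0.0054] rot [ 0.002 -0.001  0.003]
```

Call:
{"name": "arm_command", "arguments": {"fingers": [-1, -1, -1, -1, -1], "travel": [[0.001, 0, 0.002], [0.002, 0, 0.004], [0.002, 0, 0.005], [0.002, 0, 0.006], [0.002, 0, 0.006]], "delta_rot": [[0, 0, 0], [0, 0, 0], [0, 0, 0], [0, 0, 0], [0, 0, 0]]}}

```text
t: 17.25
tool_pos: [0.5564, -0.2418, 0.0828]
ee_rot: [0.651, 0.759, 0.001, -0.0]
ft_force: [-1.9, 2.2, 4.3]
width: 0.0121
grasp_force: 90.9
```

Contact (Fz went from -3.4 to +4.3): release and rise.

Call:
{"name": "arm_command", "arguments": {"fingers": [-0.4, 0.0, 0.1, 0.1, 0.1], "squeeze": 25, "travel": [[0, 0, 0], [0, 0, 0], [0, 0, 0], [0, 0, -0.01], [0, 0, -0.04]], "delta_rot": [[0, 0, 0], [0, 0, 0], [0, 0, 0], [0, 0, 0], [0, 0, 0]]}}

```text
t: 17.75
tool_pos: [0.5547, -0.2412, 0.1209]
ee_rot: [0.651, 0.759, -0.0, -0.002]
ft_force: [0.3, -0.6, 0.4]
width: 0.0469
grasp_force: 0.0
```

Call:
{"name": "arm_command", "arguments": {"fingers": [0.1, 0.1, 0.1, 0.1, 0.1], "travel": [[0, 0, -0.04], [0, 0, -0.08], [0, 0, -0.12], [0.02, -0.01, -0.155], [0.06, -0.02, -0.17]], "delta_rot": [[0, 0, 0], [0, 0, 0], [0, 0, 0], [0, 0, 0], [0, 0, 0]]}}

```text
t: 18.25
tool_pos: [0.5276, -0.1894, 0.2965]
ee_rot: [0.653, 0.757, 0.001, 0.003]
ft_force: [0.9, 1.0, 0.4]
width: 0.0471
grasp_force: 0.0
```

Call:
{"name": "arm_command", "arguments": {"fingers": [0.1, 0.1, 0.1, 0.1, 0.1], "travel": [[0.045, -0.01, 0], [0.09, -0.02, 0], [0.135, -0.03, 0], [0.18, -0.04, 0], [0.225, -0.05, 0]], "delta_rot": [[0, 0, 0], [0, 0, 0], [0, 0, 0], [0, 0, 0], [0, 0, 0]]}}

```text
t: 18.75
tool_pos: [0.4426, 0.03, 0.2934]
ee_rot: [0.651, 0.759, 0.002, 0.0]
ft_force: [1.3, 1.5, 0.6]
width: 0.047
grasp_force: 0.0
```

```bash
python3 go.py .467 .187 .147 7.5
python3 - <<'E'
from h import *
im,d,c=grab('side');P=pts(d,c); hsv=cv2.cvtColor(im,cv2.COLOR_RGB2HSV).astype(int)
im2,d2,c2=grab('top');P2=pts(d2,c2)
h2=cv2.cvtColor(im2,cv2.COLOR_RGB2HSV).astype(int)
m=(h2[...,0]>20)&(h2[...,0]<35)&(h2[...,1]>150)&(P2[...,2]>.07)&(P2[...,2]<.1)&(P2[...,1]<-.1)&(P2[...,1]>-.35)&(P2[...,0]>.4)
print('bar',m.sum(),np.median(P2[m],0) if m.any() else 0)
save('set',np.hstack([cv2.resize(im[190:290,260:360],(400,400)),cv2.resize(im[60:260,130:330],(400,400))]))
E
```

```text
t 18.75 pos [0.4426 0.03   0.2934] q [-0.69  0.08  0.55  1.95 -0.05  1.12  0.03] F [1.3 1.5 0.6] w 0.047 gf 0.0
travel [0.1512 0.0475 0.1468] rot [ 0.003 -0.002  0.021]
bar 177 [ 0.55440474 -0.24155764  0.08756591]
```

View pics/set.png

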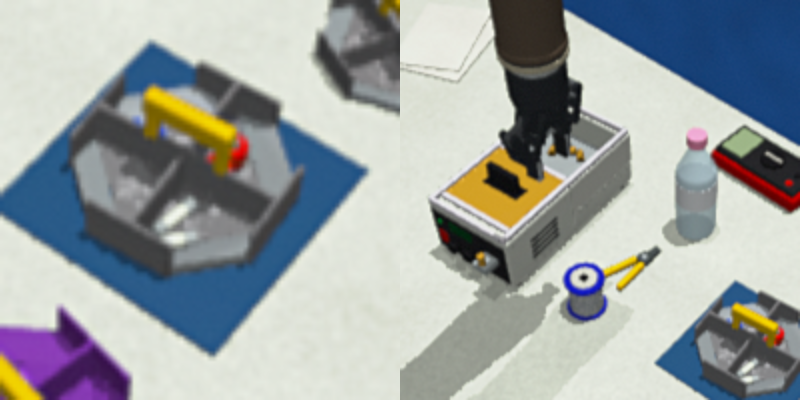

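The tray is back level on its mat with fuses, motors and caps in place. Now I close the guard.

Call:
{"name": "arm_command", "arguments": {"fingers": [0.1, 0.1, 0.1, 0.1, 0.1], "travel": [[0.04, 0.012, 0], [0.08, 0.025, 0], [0.12, 0.038, 0.02], [0.15, 0.047, 0.05], [0.151, 0.0475, 0.08]], "delta_rot": [[0, 0, 0], [0, 0, 0.01], [0, 0, 0.02], [0, 0, 0.02], [0, 0, 0.02]]}}

```text
t: 19.35
tool_pos: [0.4681, 0.1902, 0.2125]
ee_rot: [0.657, 0.754, 0.002, -0.0]
ft_force: [-0.5, 0.3, -1.0]
width: 0.0466
grasp_force: 0.0
```

```bash
python3 go.py .467 .187 .147 7.5
```

```text
t 19.35 pos [0.4681 0.1902 0.2125] q [-0.83  0.28  0.43  1.94 -0.15  0.95 -0.19] F [-0.5  0.3 -1. ] w 0.0466 gf 0.0
travel [-0.0032 -0.0018  0.0655] rot [ 0.003 -0.003  0.007]
```

Call:
{"name": "arm_command", "arguments": {"fingers": [0.1, 0.1, 0.1, 0.1, 0.1], "travel": [[0, 0, 0.02], [-0.001, -0.001, 0.045], [-0.001, -0.001, 0.06], [-0.001, -0.001, 0.066], [-0.001, -0.001, 0.066]], "delta_rot": [[0, 0, 0], [0, 0, 0], [0, 0, 0], [0, 0, 0], [0, 0, 0]]}}

```text
t: 19.85
tool_pos: [0.4668, 0.184, 0.1467]
ee_rot: [0.659, 0.752, 0.0, -0.0]
ft_force: [0.1, -0.8, -0.3]
width: 0.0469
grasp_force: 0.0
```

Call:
{"name": "arm_command", "arguments": {"fingers": [-0.5, -0.7, -1, -1, -1], "squeeze": 25, "travel": [[0, 0, 0], [0, 0, 0], [0, 0, 0], [0, 0, 0], [0, 0, 0]], "delta_rot": [[0, 0, 0], [0, 0, 0], [0, 0, 0], [0, 0, 0], [0, 0, 0]]}}

```text
t: 20.35
tool_pos: [0.4678, 0.1847, 0.1479]
ee_rot: [0.659, 0.752, 0.002, 0.0]
ft_force: [0.8, 0.5, 7.0]
width: 0.0114
grasp_force: 29.3
```

Call:
{"name": "arm_command", "arguments": {"fingers": [-1, -1, -1, -1, -1], "travel": [[0, 0.015, 0], [0, 0.04, 0], [0, 0.065, 0], [0, 0.09, 0], [0, 0.11, 0]], "delta_rot": [[0, 0, 0], [0, 0, 0], [0, 0, 0], [0, 0, 0], [0, 0, 0]]}}

```text
t: 20.85
tool_pos: [0.5773, 0.199, 0.1479]
ee_rot: [0.659, 0.752, 0.001, 0.0]
ft_force: [-2.4, -1.0, 8.3]
width: 0.0116
grasp_force: 29.7
```

Call:
{"name": "arm_command", "arguments": {"fingers": [-1, -1, -1, -1, -1], "travel": [[0, 0.01, 0], [0, 0.017, 0], [0, 0.021, 0], [0, 0.024, 0], [0, 0.025, 0]], "delta_rot": [[0, 0, 0], [0, 0, 0], [0, 0, 0], [0, 0, 0], [0, 0, 0]]}}

```text
t: 21.35
tool_pos: [0.6012, 0.2021, 0.1479]
ee_rot: [0.659, 0.752, 0.001, 0.0]
ft_force: [-0.4, -0.9, 7.5]
width: 0.0114
grasp_force: 29.4
```

```bash
python3 go.py .467 .1877 .147 7.5
```

```text
t 21.35 pos [0.6012 0.2021 0.1479] q [-0.67  0.56  0.4   1.69 -0.26  0.94 -0.04] F [-0.4 -0.9  7.5] w 0.0114 gf 29.386398196220398
travel [ 0.0034 -0.1349  0.0006] rot [ 0.002 -0.002  0.001]
```

Moved 134.9 mm; I nudge it to the stop, then release and retreat.

Call:
{"name": "arm_command", "arguments": {"fingers": [-1, -1, -1, -1], "travel": [[0, 0.002, 0], [0, 0.004, 0], [0, 0.006, 0], [0, 0.006, 0]], "delta_rot": [[0, 0, 0], [0, 0, 0], [0, 0, 0], [0, 0, 0]]}}

```text
t: 21.75
tool_pos: [0.602, 0.2022, 0.1478]
ee_rot: [0.659, 0.752, -0.002, -0.003]
ft_force: [-22.2, -4.3, 23.8]
width: 0.0113
grasp_force: 31.9
```

Call:
{"name": "arm_command", "arguments": {"fingers": [-1, -0.5, 0, 0.1, 0.1], "travel": [[0, -0.004, 0], [0, -0.005, 0], [0, -0.005, 0], [0, -0.005, -0.015], [0, -0.005, -0.05]], "delta_rot": [[0, 0, 0], [0, 0, 0], [0, 0, 0], [0, 0, 0], [0, 0, 0]]}}

```text
t: 22.25
tool_pos: [0.5999, 0.2019, 0.1955]
ee_rot: [0.659, 0.752, -0.002, -0.001]
ft_force: [0.5, 0.7, 0.0]
width: 0.047
grasp_force: 0.0
```

Call:
{"name": "arm_command", "arguments": {"fingers": [0.1, 0.1, 0.1, 0.1, 0.1], "travel": [[0, 0, -0.03], [0, -0.02, -0.06], [0.04, -0.05, -0.06], [0.08, -0.08, -0.06], [0.12, -0.11, -0.06]], "delta_rot": [[0, 0, 0], [0, 0, 0], [0, 0, 0], [0, 0, 0], [0, 0, 0]]}}

```text
t: 22.75
tool_pos: [0.4757, 0.3076, 0.2584]
ee_rot: [0.659, 0.752, 0.002, -0.0]
ft_force: [0.4, 0.7, 0.6]
width: 0.0469
grasp_force: 0.0
```

Call:
{"name": "arm_command", "arguments": {"fingers": [0.1, 0.1, 0.1, 0.1, 0.1], "travel": [[0.04, -0.02, 0], [0.08, -0.04, 0], [0.11, -0.05, 0], [0.12, -0.05, 0], [0.12, -0.05, 0]], "delta_rot": [[0, 0, 0], [0, 0, 0], [0, 0, 0], [0, 0, 0], [0, 0, 0]]}}

```text
t: 23.25
tool_pos: [0.4106, 0.4206, 0.2577]
ee_rot: [0.658, 0.753, 0.001, -0.0]
ft_force: [0.1, -0.2, 0.2]
width: 0.0469
grasp_force: 0.0
```

```bash
python3 go.py .467 .1877 .147 7.5
python3 - <<'E'
from h import *
im,d,c=grab('side');im2,d2,c2=grab('top')
save('end',np.hstack([cv2.resize(im[60:300,110:370],(400,370)),cv2.resize(im2[80:300,80:360],(400,370))]))
E
```

```text
t 23.25 pos [0.4106 0.4206 0.2577] q [-1.15  0.37  0.37  1.68 -0.15  1.12 -0.61] F [ 0.1 -0.2  0.2] w 0.0469 gf 0.0
travel [-0.2386  0.0242  0.1102] rot [ 0.002 -0.002  0.005]
```

View pics/end.png

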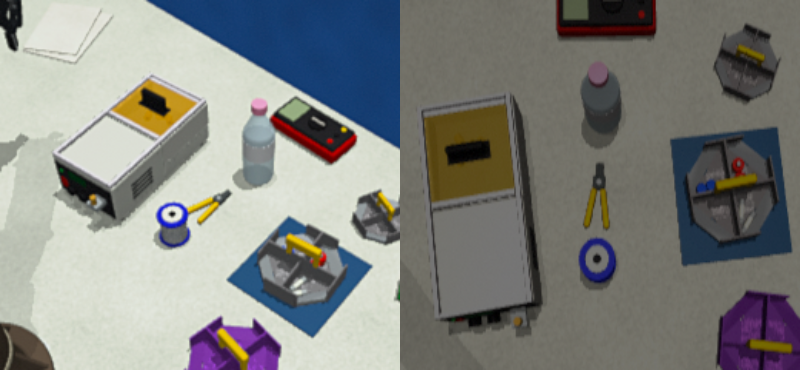

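The guard is shut with its handle at (467,150), the tray stands on its mat at (730,190), and the bottle, reel and cutters are where they were.

```bash
python3 -c "
from plant import ctrl
print(ctrl.sign_off())"
```

```text
the job is handed in; nothing more can be done
None
```

Job handed in: all four brass spacers are in the hopper, the tray is back level on its blue mat with the fuses, motors and caps still in it, the guard is pushed shut to its stop, and the bottle, reel and cutters look unmoved; about 23 s of the 72 s were used.

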